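Send the roller hanger down the gravity order rail

TASK

Take the roller hanger by its black tab and lower it gently over the high end of the sloping order rail, uphill of the sprung gate, until you feel its wheel bear on the bar while you still hold it. Without pressing hard, push it downhill along the bar right through the gate, then let go soon after the gate so that it rolls by itself to the rubber stop and hangs there still, with the gate sprung shut behind it. Leave the other things on the worktop where they are.

Things in the scene. Friction and masses are not known exactly. Their poses are not given: they have to be found in the camera images.
- stand: Gravity order rail, fixed. Origin: underside centre of its dark foot plate (64 x 460 x 8 mm); own y points downhill, x across, z up. Over the plate's line x = 0 a rigid steel flat bar on edge, 8 mm thick, 22 mm deep, runs from y = -210 to +210 mm, its top falling 10 degrees (0.176 mm per mm) towards +y, on clamped legs at y = -200 and +200 mm.
- load_foot (a point): Point on top of the foot plate (8 mm up) straight below the place to hang: stand y = -120 mm (-140 to -100 mm is free of leg and gate). The bar's height is clamped anew each day and is in no given pose: its top here is 146 to 176 mm above the plate's underside (at stand y = 0: 125 to 155 mm). Find it by touch.
- gate_pin (a point): Pin of the sprung gate, at stand x = +48, y = -55 mm, 136 mm up. When shut, its arm with a roller (14 mm) at the tip reaches from here towards the bar to x = +6 mm and blocks the hanger's cheek on that side. The hanger is through once its centre is past about stand y = 0; then let go, at the latest at stand y = +60 mm.
- stop_foot (a point): Point on top of the foot plate below the face of the rubber-faced stop that stands across the bar near its low end (stand y = +178 mm). A hanger at rest against it has its centre 28 mm uphill of this.
- gate (a joint): Swing of the gate arm about its upright pin, rad: 0 shut, grows as the arm is pushed downhill, about 0.7 to 0.9 while a cheek slides past; springs back to 0. Opening it takes some 1 to 2 N of push (up to 4 N sideways while a cheek slides past), more than the hanger's weight gives on the slope.
- hanger_grip (a point): Centre of the black grip tab on top of the loose roller hanger; tab 14 mm thick (own x), 30 mm wide (own y), 44 mm tall. Hanger 152 mm tall, 0.25 to 0.4 kg, symmetrical under a half turn, standing on the worktop at first; this point is 132 mm above its underside, 24 mm above the bridge plate (33 x 40 mm). Own z up; own y is the rolling direction, to lie along the rail either way round.
- hanger_wheel (a point): Axle of the hanger's white flanged wheel, 51 mm below the grip point. Tread 11 mm radius and 14 mm wide, flanges taper out to 22 mm apart; it rolls on the bar's top edge, the grip point then 62 mm above it. Two cheeks, 56 mm long, inner gap 25 mm, outer faces 33 mm apart, go down 81 mm from here to foot weights 53 mm over all; open below: an upside-down U that goes over the bar.
- tape: roll of tan masking tape, 100 mm across, 25 mm tall, origin under its centre
- mug: white staff mug, 100 mm tall, origin under its centre
- marker: black-capped marker pen, 135 mm long, 16 mm thick, lying on the worktop in front of the stand, origin under its middle
- shaker: glass cocoa shaker, 44 mm across, 109 mm tall, origin under its centre
- tamp: coffee tamper, black handle and steel foot, 58 mm across, 95 mm tall, origin under its centre
Mind the look-alikes: they are no part of the job. Leave any yellow look-alike of the part that bears hanger_grip alone.

How it is judged:
By the outcome, as a careful person would: the job done as asked, in the order asked, and still so for the second after the job is handed in, with the robot touching nothing.
It also fails if it takes over 72 s, if anything falls off the work surface, if the arm or the gripper's body presses on something with over 40 N, if the wrist force passes 120 N, or if a joint passes its speed limit or range.

ROBOT

A 7-joint arm with a two-finger parallel gripper is mounted at the origin on a cart in front of the work surface, level with it; the furniture and walls round the work are solid. World frame = base frame: x ahead of the robot, y to its left, z up, the work surface at z = 0. Lengths are in m, angles in rad, forces in N, time in s.
With the tool pointing down it reaches from about 0.4 to 0.85 m from the base axis. Payload 10.4 kg.
Tool frame: the origin (TCP) lies midway between the tips of the shut fingers; the grasp point (between the pads) lies 19 mm behind it; z points along the fingers, y is the line along which they close (so a half turn about z gives the same grasp; the last joint's range is limited). The gripper opens to 85 mm and grips with 20 to 120 N. Pads are 22 mm wide; open, the fingers measure 114 mm over their backs; the gripper's body (76 mm by 85 mm) begins 54 mm behind the grasp point. The pads swing forward as they close: fully open they stand 13 mm farther back than shut.
Start: joints at [1.192, 0.332, -0.065, 1.46, 0.022, 1.35, -0.088], TCP at [0.218, -0.586, 0.231] pointing down, gripper open.
Joint ranges: [-2.6, 2.6], [-0.5, 2.12], [-1.47, 1.34], [0.16, 2.42], [-1.27, 4.41], [0.06, 2.06], [-2.6, 2.6]. Speed limits (rad/s): [2.22, 2.22, 2.79, 2.79, 3.14, 3.14, 3.14].

INTERFACE

Orientations are given as a unit quaternion [x, y, z, w].
In Python, from workcell import monitor, eyes, manip gives the robot as it stands.
- The arm moves only by the tool send_rows, never from a script. Its arguments are lists of equal length, an entry for each row: "offset": the shift along the tool's x, y, z in mm, a list of three; "roll": the turn about the tool's z in rad. In form: {"offset": [[tx, ty, tz], ...], "roll": [roll, ...]}. A call has exactly 5 rows; each row is the pose to reach, as a shift and turn from the pose commanded when the call began, along the tool's axes at that moment; what a row does not reach only later rows make up. A row lasts 1/12 s, in which the tool goes at most 41.7 mm and 7.16 degrees, less where a joint would pass 70% of its speed; a pose out of reach is approached as far as the arm can. A call with a gripper value outside its range is refused whole. "jaw" is the opening, from 0 (shut) to 1 (fully open), set as the call begins (left out, the last holds). The fingers move at their own pace and stop on an object; "newtons" is the grip in N (left out, the last holds). Time passes only in rows, so rows that repeat a pose let the fingers close, or fill a call up. It gives the time, the measured TCP pose, the force and the opening at its end, in the units of the state.
- monitor.get_obs(): the state, without advancing time (a new reading comes with each control period).
- eyes.camera(name): name is "scene" or "side" or "wrist"; returns (picture, depth): 400x640x3 uint8, blue, green, red; 400x640 float32, m along the optical axis (not along the pixel's ray), 0 where there is no reading.
- eyes.camera_params(name): a dict with "fovy" (degrees; the focal length in pixels is half the picture's height over the tangent of half this angle, whatever the lens; pixels are square), "cx", "cy" (the principal point, pixels), "R" (3x3) and "t" (3): a world point X has camera coordinates R X + t. Camera axes: x right, y down, z forward; pixel columns grow to the right and rows downward; lengths in m; the calibration is good to about 2 mm. A picture is of the moment at which its call begins: read the wrist's pose just before it. camera_params takes no time and is no camera call; for the wrist camera it gives the pose at the moment of the call.
- manip.hand_in(): hands the job in, once; it reports no verdict.
The state is a dict: "clock": time; "joint_pos": joint angles; "joint_velocities": joint speeds; "tau": joint torques, N m; "position": TCP position; "ee_rot": TCP orientation; "ft_force": force on the tool from outside, world axes, zero at the start; "torque": the same for the moment, N m; "grip_width": opening from 0.0 (shut) to 1.0 (fully open).
Only numpy, scipy, OpenCV 4.12 (cv2) and the standard library are available. Lean on these libraries where they do the work, as an engineer would, in place of code of your own. Each camera call takes 0.05 s, during which the arm holds its last target. There are 200 camera calls.

## Working session

There is one attempt and no reset: what is moved stays moved. The work goes in short steps, Python scripts to look and compute and a tool call to move; the robot and the scene stay as the last step left them, time stands still between calls to the robot, and variables do not carry over. Pictures are saved under pics/ and viewed, on a budget of 10 in all, crops included, one or two more only if the job needs it, and the job is handed in when it is done.

Besides the shell and the picture viewer there is one more tool, called after "Emit:" as name(argument=value, ...) on one line, values as JSON. send_rows: Moves the arm, as the interface text tells. Its arguments: {"type":"object","properties":{"offset":{"type":"array"},"roll":{"type":"array"},"jaw":{"type":"number"},"newtons":{"type":"number"}},"required":["offset","roll"]}

```bash
mkdir -p pics; ls
cat > h.py <<'E'
import numpy as np, cv2
from workcell import monitor, eyes, manip
from scipy.spatial.transform import Rotation as Rn
def P(n):
    p=eyes.camera_params(n); f=200/np.tan(np.radians(p['fovy'])/2)
    return f,p['cx'],p['cy'],np.array(p['R']),np.array(p['t'])
def ray(p,u,v):
    f,cx,cy,R,t=p; return -R.T@t, R.T@np.array([(u-cx)/f,(v-cy)/f,1.])
def onz(p,u,v,z):
    o,d=ray(p,u,v); return o+d*(z-o[2])/d[2]
def cloud(p,D):
    f,cx,cy,R,t=p; v,u=np.mgrid[:400,:640]
    X=np.stack([(u-cx)/f*D,(v-cy)/f*D,D],-1); return (X-t)@R
def proj(p,X):
    f,cx,cy,R,t=p; c=R@np.array(X)+t; return f*c[0]/c[2]+cx,f*c[1]/c[2]+cy
def tri(p1,a,p2,b):
    o1,d1=ray(p1,*a);o2,d2=ray(p2,*b)
    s=np.linalg.lstsq(np.c_[d1,-d2],o2-o1,rcond=None)[0]
    A=o1+s[0]*d1;B=o2+s[1]*d2
    return (A+B)/2,np.linalg.norm(A-B)
E
python3 - <<'E'
from h import *
o=monitor.get_obs(); print({k:np.round(v,3) for k,v in o.items()})
for n in("scene","side","wrist"):
    p=P(n); I,D=eyes.camera(n); cv2.imwrite(f"pics/{n}0.png",I); np.savez(f"{n}0.npz",I=I,D=D,f=p[0],cx=p[1],cy=p[2],R=p[3],t=p[4])
    print(n,p[0],p[1:3],np.round(-p[3].T@p[4],3),np.round(p[3],2).tolist(),(D>0).mean())
E
```

```text
pics
{'clock': np.float64(0.0), 'joint_pos': array([ 1.192,  0.333, -0.065,  1.461,  0.022,  1.35 , -0.089]), 'joint_velocities': array([-0.   , -0.   ,  0.001, -0.   , -0.001, -0.   , -0.001]), 'tau': array([ 2.0000e-03, -6.2545e+01,  5.0000e-02, -3.9160e+01,  1.6000e-02,
        1.0000e-02,  0.0000e+00]), 'position': array([ 0.218, -0.586,  0.231]), 'ee_rot': array([ 0.984,  0.177, -0.   , -0.001]), 'ft_force': array([-0.034,  0.576, -0.134]), 'torque': array([ 0.006, -0.006, -0.005]), 'grip_width': np.float64(0.999)}
scene 377.48449407146495 (312.27111820694, 201.56775125675796) [-0.476  0.221  0.661] [[-0.11, -0.99, 0.03], [-0.47, 0.03, -0.88], [0.88, -0.11, -0.47]] 0.9958515625
side 425.29654911296177 (319.9865914978282, 195.49341799603712) [ 0.566 -1.173  0.648] [[1.0, 0.01, -0.02], [-0.01, -0.4, -0.92], [-0.01, 0.92, -0.4]] 0.99582421875
wrist 317.72063128939055 (321.13485986137806, 204.06275593012018) [ 0.29  -0.558  0.374] [[0.35, -0.94, -0.0], [-0.9, -0.33, 0.3], [-0.28, -0.1, -0.95]] 0.99604296875
```

View pics/scene0.png

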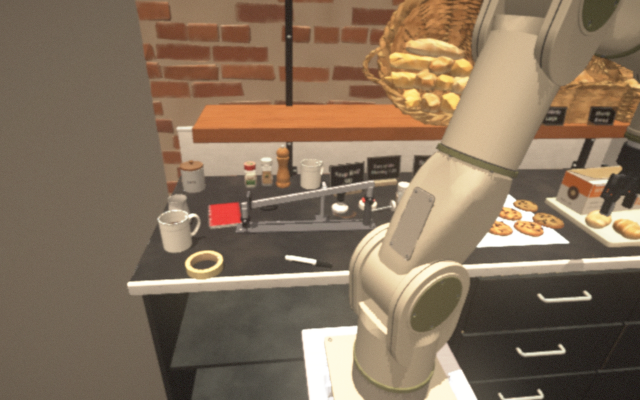

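View pics/side0.png

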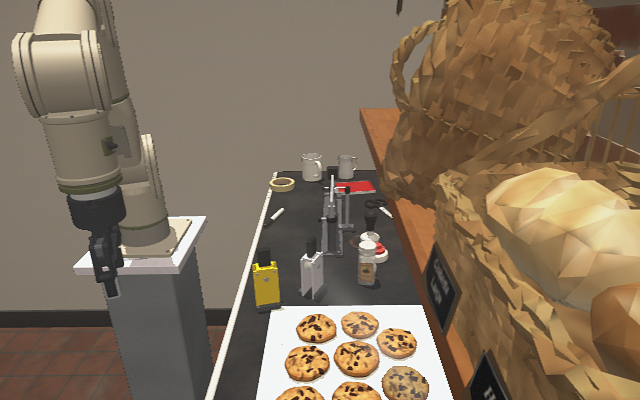

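The side view shows two candidates: a yellow block with a black tab at (266,280), and a silver-white one with a black tab at (312,272). The silver one fits; the yellow one is the look-alike. The stand runs from about (335,250) to (330,180), with its high end nearer this camera. I'll confirm in an enlarged crop and measure.

Run:
```python
from h import *
z=np.load("side0.npz"); I,D=z['I'],z['D']; p=(z['f'],z['cx'],z['cy'],z['R'],z['t'])
C=cloud(p,D)
cv2.imwrite("pics/crop1.png",cv2.resize(I[150:315,235:435],None,fx=3.9,fy=3.6,interpolation=cv2.INTER_CUBIC)[:600,:800])
# hanger cloud
hsv=cv2.cvtColor(I,cv2.COLOR_BGR2HSV)
def stat(n,m):
    X=C[m]; print(n,len(X),np.round(np.percentile(X,[2,50,98],axis=0),3).tolist())
box=np.zeros(D.shape,bool); box[235:305,296:330]=1
up=C[...,2]>.01
stat("hanger",box&up)
stat("hang top",box&(C[...,2]>.13)); stat("tab",box&(C[...,2]>.115)&(I.max(-1)<70))
for zz in np.arange(.01,.17,.015):
    m=box&(abs(C[...,2]-zz)<.006)&(C[...,1]<-.3); 
    if m.sum(): stat(round(zz,3),m)
# foot plate region
z2=np.load("scene0.npz"); I2,D2=z2['I'],z2['D']; p2=(z2['f'],z2['cx'],z2['cy'],z2['R'],z2['t']); C2=cloud(p2,D2)
m=(abs(C2[...,2]-.008)<.004)&(C2[...,0]>.45)&(C2[...,0]<.75)&(C2[...,1]>-.2)&(C2[...,1]<.4)
print(m.sum())
# height map of the stand area
for nm,CC in(("side",C),("scene",C2)):
    m=(CC[...,2]>.1)&(CC[...,2]<.2)&(CC[...,0]>.5)&(CC[...,0]<.72)&(CC[...,1]>-.3)&(CC[...,1]<.4)
    X=CC[m]
    for y in np.arange(-.3,.4,.04):
        q=X[abs(X[:,1]-y)<.01]
        if len(q)>3: print(nm,round(y,2),len(q),np.round([np.median(q[:,0]),q[:,0].min(),q[:,0].max(),np.percentile(q[:,2],97)],3))
# shelf
m=(C[...,2]>.18)&(C[...,0]>.4)&(C[...,0]<1.2)&(C[...,1]>-.7)
print("high things min x by y:")
for y in np.arange(-.6,.5,.1):
    q=C[m&(abs(C[...,1]-y)<.05)]
    if len(q): i=q[:,0].argmin(); print(round(y,1),np.round(q[i],3))
```

```text
hanger 1080 [[0.504, -0.318, 0.011], [0.534, -0.295, 0.068], [0.573, -0.1, 0.152]]
hang top 117 [[0.52, -1.173, 0.131], [0.531, -0.295, 0.146], [0.566, -0.276, 0.648]]
tab 158 [[0.519, -0.302, 0.116], [0.531, -0.296, 0.138], [0.541, -0.276, 0.153]]
0.01 72 [[0.498, -0.322, 0.004], [0.538, -0.312, 0.012], [0.55, -0.301, 0.016]]
0.025 30 [[0.504, -0.319, 0.019], [0.534, -0.306, 0.024], [0.541, -0.301, 0.03]]
0.04 32 [[0.505, -0.318, 0.034], [0.532, -0.306, 0.041], [0.541, -0.3, 0.046]]
0.055 30 [[0.505, -0.318, 0.049], [0.532, -0.306, 0.056], [0.542, -0.301, 0.06]]
0.07 26 [[0.506, -0.319, 0.064], [0.533, -0.309, 0.07], [0.54, -0.302, 0.076]]
0.085 32 [[0.504, -0.319, 0.079], [0.533, -0.308, 0.085], [0.541, -0.3, 0.091]]
0.1 48 [[0.504, -0.319, 0.095], [0.531, -0.306, 0.102], [0.54, -0.301, 0.106]]
0.115 9 [[0.519, -0.307, 0.109], [0.529, -0.301, 0.111], [0.531, -0.3, 0.116]]
0.13 9 [[0.522, -0.302, 0.125], [0.527, -0.301, 0.129], [0.531, -0.3, 0.135]]
0.145 6 [[0.52, -0.303, 0.141], [0.526, -0.301, 0.146], [0.529, -0.3, 0.149]]
1867
side -0.3 136 [0.527 0.504 0.545 0.152]
side -0.26 7
[... 397 characters left out ...]
42 [0.58  0.576 0.585 0.162]
scene -0.02 45 [0.581 0.577 0.588 0.154]
scene 0.02 44 [0.583 0.577 0.589 0.146]
scene 0.06 69 [0.585 0.579 0.643 0.146]
scene 0.1 49 [0.585 0.58  0.595 0.133]
scene 0.14 42 [0.585 0.581 0.592 0.126]
scene 0.18 36 [0.587 0.582 0.598 0.119]
scene 0.22 28 [0.588 0.584 0.593 0.112]
scene 0.26 12 [0.589 0.585 0.592 0.105]
scene 0.3 25 [0.572 0.567 0.61  0.129]
high things min x by y:
-0.6 [ 0.653 -0.594  0.567]
-0.5 [ 0.657 -0.524  0.426]
-0.4 [ 0.677 -0.449  0.334]
-0.3 [ 0.701 -0.347  0.266]
-0.2 [ 0.701 -0.188  0.269]
-0.1 [ 0.7   -0.095  0.295]
-0.0 [0.7   0.035 0.293]
0.1 [0.7   0.056 0.272]
0.2 [0.7   0.152 0.272]
0.3 [0.7   0.263 0.28 ]
0.4 [0.7   0.435 0.271]
```

View pics/crop1.png

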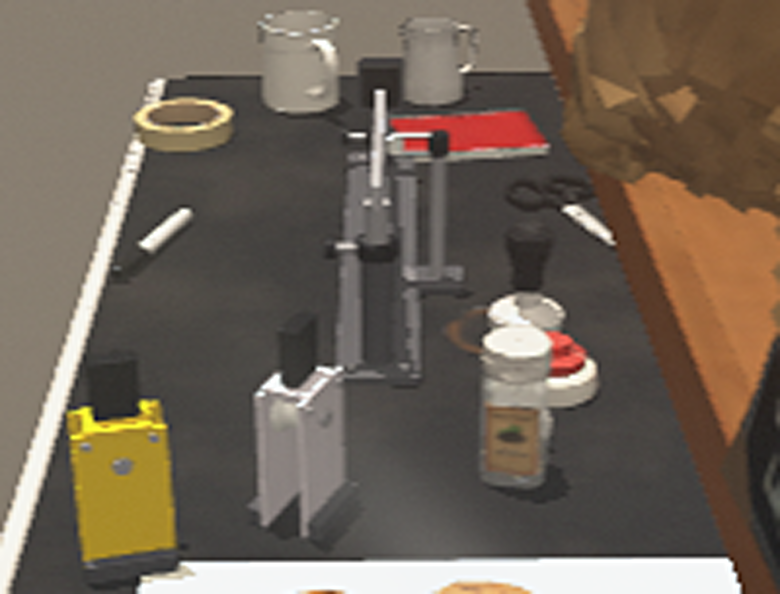

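Confirmed: the silver hanger is the one, at crop (300,430), with an open U and a white wheel. The yellow one on the left is the decoy. The stand's high end faces -y and downhill is about +y. I'll move to look at the hanger from above.

```bash
cat >> h.py <<'E'
def go(x,y,z,yaw=None):
    """offset mm, roll rad to reach world TCP; yaw = world angle of tool y (mod pi)"""
    o=monitor.get_obs(); R=Rn.from_quat(o['ee_rot']).as_matrix()
    d=R.T@(np.array([x,y,z])-o['position'])*1000
    r=0
    if yaw is not None:
        c=np.arctan2(R[1,1],R[0,1]); r=-((yaw-c+np.pi/2)%np.pi-np.pi/2)
    print("offset",np.round(d,1),"roll",round(r,4),"pos",np.round(o['position'],4),"F",np.round(o['ft_force'],2),"t",round(float(o['clock']),2),"yaw y",round(np.degrees(np.arctan2(R[1,1],R[0,1])),2),"tilt",np.round(R[:,2],4),"g",round(float(o['grip_width']),3))
E
python3 -c "
from h import *
go(.26,-.5,.36);go(.46,-.30,.36,np.radians(15)); R=Rn.from_quat(monitor.get_obs()['ee_rot']).as_matrix(); print(R.round(3))"
```

```text
offset [  69.5  -65.6 -129.2] roll 0 pos [ 0.2176 -0.5856  0.2307] F [-1.23  0.35 -0.  ] t 0.15 yaw y -69.61 tilt [-4.e-04  1.e-03 -1.e+00] g 0.997
offset [ 326.7 -183.4 -129.1] roll -1.4768 pos [ 0.2176 -0.5856  0.2307] F [-1.23  0.35 -0.  ] t 0.15 yaw y -69.61 tilt [-4.e-04  1.e-03 -1.e+00] g 0.997
[[ 0.937  0.348 -0.   ]
 [ 0.348 -0.937  0.001]
 [-0.    -0.001 -1.   ]]
```

Emit:
send_rows(offset=[[20,-10,-30],[40,-20,-60],[70,-40,-80],[100,-60,-105],[130,-70,-120]], roll=[-0.12,-0.24,-0.36,-0.48,-0.6])

```text
clock: 0.57
position: [0.3155, -0.4735, 0.3539]
ee_rot: [0.887, 0.462, -0.0, 0.001]
ft_force: [1.2, -0.2, 0.9]
grip_width: 1.001
```

```bash
python3 -c "
from h import *
go(.46,-.36,.36,np.radians(15))"
```

```text
offset [175.8  53.5  -6.2] roll -0.8717 pos [ 0.3155 -0.4735  0.3539] F [ 1.19 -0.16  0.9 ] t 0.57 yaw y -34.94 tilt [ 9.0e-04 -1.9e-03 -1.0e+00] g 1.001
```

Emit:
send_rows(offset=[[30,10,0],[65,20,0],[100,30,-5],[135,40,-5],[170,55,-5]], roll=[-0.12,-0.24,-0.36,-0.48,-0.6])

```text
clock: 0.98
position: [0.459, -0.3664, 0.3569]
ee_rot: [0.71, 0.704, -0.0, 0.0]
ft_force: [-0.9, -0.5, 0.5]
grip_width: 1.003
```

Emit:
send_rows(offset=[[0,0,0],[0,0,0],[0,0,0],[0,0,0],[0,0,0]], roll=[-0.1,-0.2,-0.28,-0.28,-0.28])

```text
clock: 1.4
position: [0.458, -0.3679, 0.3561]
ee_rot: [0.609, 0.793, 0.0, -0.0]
ft_force: [-0.8, -0.4, -0.1]
grip_width: 0.999
```

Run:
```python
from h import *
go(.53,-.30,.36,np.radians(15))
p=P("wrist"); I,D=eyes.camera("wrist"); cv2.imwrite("pics/w1.png",I); np.savez("w1.npz",I=I,D=D)
C=cloud(p,D); print(np.round(-p[3].T@p[4],3), [np.round(proj(p,X),0) for X in ([.53,-.3,.154],[.53,-.3,.0],[.58,-.015,.15])])
m=(C[...,2]>.135)&(C[...,2]<.165)&(abs(C[...,0]-.53)<.05)&(abs(C[...,1]+.3)<.05)
X=C[m]; print(len(X),X.min(0),X.max(0),X.mean(0))
if len(X)>5:
    r=cv2.minAreaRect((X[:,:2]*1000).astype(np.float32)); print(r)
m=(C[...,2]>.095)&(C[...,2]<.12)&(abs(C[...,0]-.53)<.05)&(abs(C[...,1]+.3)<.05)
X=C[m]; print(len(X)); 
if len(X)>5: print(cv2.minAreaRect((X[:,:2]*1000).astype(np.float32)),X[:,2].mean())
```

```text
offset [46.9 87.1 -3.9] roll 0.0003 pos [ 0.458  -0.3679  0.3561] F [-0.77 -0.45 -0.06] t 1.4 yaw y 15.02 tilt [-3.e-04  3.e-04 -1.e+00] g 0.999
[ 0.44  -0.294  0.5  ] [array([401., 134.]), array([377., 125.]), array([ 570., -187.])]
459 [ 0.52115002 -0.30196123  0.1350231 ] [ 0.54372219 -0.27200717  0.15578324] [ 0.53139991 -0.28691965  0.15075542]
((533.0731201171875, -286.85003662109375), (30.277441024780273, 14.08961296081543), 63.39962387084961)
659
((533.2681884765625, -287.26690673828125), (55.46949005126953, 36.090599060058594), 64.02079010009766) 0.10783349625589898
```

View pics/w1.png

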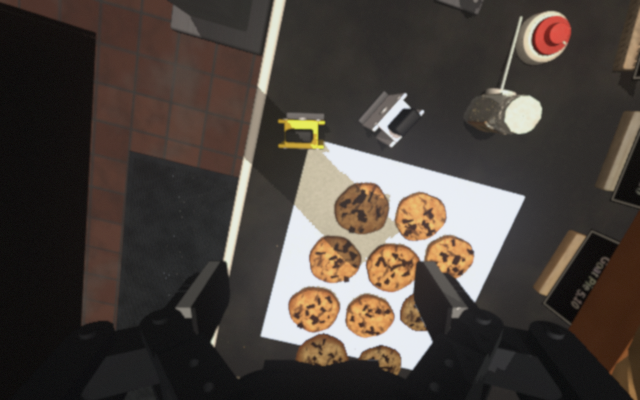

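The wrist view shows the hanger tab at about (408,120), the yellow decoy at (303,130) and the shaker at (520,113). The tab centre is about (0.533, -0.287), with its wide axis at 64°. I'll go above it and check from nearer.

```bash
python3 -c "
from h import *
go(.533,-.287,.26,np.radians(-26.3))"
```

```text
offset [58.8 93.3 96.2] roll 0.7207 pos [ 0.4581 -0.3679  0.3562] F [ 0.55 -0.49  0.24] t 1.45 yaw y 15.0 tilt [-2.e-04  2.e-04 -1.e+00] g 1.001
```

Emit:
send_rows(offset=[[15,25,10],[30,50,30],[45,75,50],[60,93,70],[60,93,95]], roll=[0.12,0.24,0.36,0.48,0.6], jaw=0.7, newtons=60)

```text
clock: 1.87
position: [0.5357, -0.28, 0.2612]
ee_rot: [0.816, 0.579, 0.002, 0.0]
ft_force: [0.9, 0.5, -0.3]
grip_width: 0.703
```

Emit:
send_rows(offset=[[0,0,0],[0,0,0],[0,0,0],[0,0,0],[0,0,0]], roll=[0.12,0.12,0.12,0.12,0.12])

```text
clock: 2.28
position: [0.5324, -0.2861, 0.2623]
ee_rot: [0.848, 0.53, 0.0, 0.001]
ft_force: [0.6, 0.1, 0.4]
grip_width: 0.699
```

Run:
```python
from h import *
go(.533,-.287,.118,np.radians(-26.3))
p=P("wrist"); I,D=eyes.camera("wrist"); cv2.imwrite("pics/w2.png",I)
C=cloud(p,D)
for lo,hi in((.143,.165),(.095,.118)):
    m=((C[...,2]>lo)&(C[...,2]<hi)&(abs(C[...,0]-.53)<.045)&(abs(C[...,1]+.29)<.045)).astype(np.uint8)
    X=C[m>0]; v,u=np.nonzero(m); print(len(X),X.mean(0).round(4),np.median(X[:,2]).round(4),cv2.minAreaRect((X[:,:2]*1000).astype(np.float32)),u.min(),u.max(),v.min(),v.max())
```

```text
offset [ -0.6   0.6 144.3] roll 0.0056 pos [ 0.5324 -0.2861  0.2623] F [0.61 0.12 0.4 ] t 2.28 yaw y -25.98 tilt [ 1.5e-03 -9.0e-04 -1.0e+00] g 0.699
601 [ 0.5335 -0.2855  0.1521] 0.1526 ((532.8710327148438, -286.8271484375), (30.182851791381836, 13.655649185180664), 64.008056640625) 313 329 183 219
1023 [ 0.5348 -0.283   0.1083] 0.1087 ((532.94921875, -286.8315734863281), (56.18815612792969, 34.921409606933594), 64.04484558105469) 303 339 159 216
```

Emit:
send_rows(offset=[[0,0,35],[0,0,70],[0,0,100],[0,0,125],[0,0,144]], roll=[0,0,0,0,0])

```text
clock: 2.75
position: [0.5314, -0.2856, 0.1153]
ee_rot: [0.848, 0.53, -0.0, -0.001]
ft_force: [0.1, 0.7, 0.0]
grip_width: 0.702
```

Emit:
send_rows(offset=[[0,0,0],[0,0,0],[0,0,0],[0,0,0],[0,0,0]], roll=[0,0,0,0,0], jaw=0, newtons=60)

```text
clock: 3.17
position: [0.5332, -0.2861, 0.1194]
ee_rot: [0.848, 0.529, 0.001, 0.001]
ft_force: [-2.0, 0.0, 6.7]
grip_width: 0.157
```

Emit:
send_rows(offset=[[0,0,0],[0,0,0],[0,0,-10],[0,0,-20],[0,0,-30]], roll=[0,0,0,0,0])

```text
clock: 3.58
position: [0.5323, -0.2856, 0.1486]
ee_rot: [0.848, 0.529, 0.0, 0.0]
ft_force: [0.3, -0.5, -3.1]
grip_width: 0.157
```

Run:
```python
from h import *
go(.56,-.2,.28,np.radians(-2.))
# stand from scene view: bar line and plate, plus side view plate
z=np.load("scene0.npz"); p=(z['f'],z['cx'],z['cy'],z['R'],z['t']); C=cloud(p,z['D'])
m=(C[...,2]>.09)&(C[...,2]<.18)&(abs(C[...,0]-.583)<.015)&(C[...,1]>-.08)&(C[...,1]<.25)
X=C[m]; a=np.polyfit(X[:,1],X[:,0],1); print("bar side x(y)",a,np.degrees(a[0]))
top=[]
for y in np.arange(-.08,.26,.01):
    q=X[abs(X[:,1]-y)<.006]; 
    if len(q)>4: top.append((y,q[:,2].max(),np.median(q[:,0])))
top=np.array(top); b=np.polyfit(top[:,0],top[:,1],1); print("top",b)
for n in("scene","side"):
    z=np.load(n+"0.npz"); p=(z['f'],z['cx'],z['cy'],z['R'],z['t']); C=cloud(p,z['D'])
    m=(abs(C[...,2]-.008)<.005)&(abs(C[...,0]-.58)<.06)&(C[...,1]>-.2)&(C[...,1]<.4)&(z['I'].max(-1)>0)
    X=C[m]; print(n,len(X),np.percentile(X,[1,99],axis=0).round(3).tolist(), cv2.minAreaRect((X[:,:2]*1000).astype(np.float32)))
```

```text
offset [  89.1  -12.7 -131.4] roll -0.42 pos [ 0.5323 -0.2856  0.1486] F [ 0.29 -0.48 -3.09] t 3.58 yaw y -26.07 tilt [ 2.e-04 -1.e-04 -1.e+00] g 0.157
bar side x(y) [0.02656632 0.58204486] 1.522137762094392
top [-0.17507261  0.15065919]
scene 1663 [[0.549, -0.118, 0.003], [0.637, 0.392, 0.013]] ((582.4210815429688, 105.86746215820312), (587.1510009765625, 116.16845703125), 89.05606842041016)
side 898 [[0.541, -0.124, 0.003], [0.637, 0.383, 0.012]] ((584.4146728515625, 104.44612121582031), (118.7705307006836, 589.2634887695312), 1.24965238571167)
```

Held, about 0.31 kg. I'll raise it and carry it to the high end of the rail, then look straight down.

Emit:
send_rows(offset=[[0,0,-40],[0,0,-80],[0,0,-120],[15,-10,-150],[40,-10,-155]], roll=[0,0,0,-0.1,-0.2])

```text
clock: 4.0
position: [0.5408, -0.2479, 0.3103]
ee_rot: [0.791, 0.611, 0.001, 0.005]
ft_force: [0.6, 0.3, -3.1]
grip_width: 0.155
```

```bash
python3 -c "
from h import *
go(.577,-.07,.305,np.radians(-1.8))"
```

```text
offset [181.3 -10.1   4.5] roll -0.2243 pos [ 0.5408 -0.2479  0.3103] F [ 0.63  0.34 -3.09] t 4.0 yaw y -14.65 tilt [ 0.0079 -0.0057 -1.    ] g 0.155
```

Emit:
send_rows(offset=[[30,-2,0],[70,-4,0],[110,-6,0],[150,-8,0],[180,-10,0]], roll=[-0.06,-0.12,-0.18,-0.22,-0.22])

```text
clock: 4.42
position: [0.5767, -0.0645, 0.3037]
ee_rot: [0.717, 0.697, 0.001, 0.0]
ft_force: [0.4, 1.3, -3.5]
grip_width: 0.152
```

Emit:
send_rows(offset=[[0,0,0],[0,0,0],[0,0,0],[0,0,0],[0,0,0]], roll=[0,0,0,0,0])

```text
clock: 4.83
position: [0.5764, -0.0701, 0.3025]
ee_rot: [0.72, 0.694, -0.0, 0.0]
ft_force: [0.1, -0.8, -3.1]
grip_width: 0.152
```

```bash
cat > bar.py <<'E'
from h import *
import sys
p=P("wrist"); I,D=eyes.camera("wrist"); cv2.imwrite(f"pics/{sys.argv[1]}.png",I); np.savez(sys.argv[1]+".npz",I=I,D=D,f=p[0],cx=p[1],cy=p[2],R=p[3],t=p[4])
C=cloud(p,D); X=C.reshape(-1,3)
ztop=.1507-.175*X[:,1]
m=(abs(X[:,2]-ztop)<.006)&(abs(X[:,0]-.582)<.03)&(X[:,1]>-.09)&(X[:,1]<.27)
Q=X[m]; L=[]
for y in np.arange(-.08,.26,.02):
    q=Q[abs(Q[:,1]-y)<.008]
    if len(q)>4: L.append((y,q[:,0].min(),q[:,0].max(),np.median(q[:,2]),len(q))); print(np.round(L[-1],4))
m=(X[:,2]>.004)&(X[:,2]<.014)&(abs(X[:,0]-.58)<.055)&(X[:,1]>-.2)&(X[:,1]<.4); q=X[m]
print("plate",len(q),np.percentile(q,[1,50,99],axis=0).round(4).tolist())
go(.579,-.015,.305,np.radians(-1.8))
E
python3 bar.py w3
```

```text
[-8.000e-02  5.814e-01  5.885e-01  1.643e-01  1.380e+02]
[-6.000e-02  5.822e-01  5.892e-01  1.610e-01  1.400e+02]
[-4.000e-02  5.822e-01  5.898e-01  1.571e-01  1.570e+02]
[-2.000e-02  5.827e-01  5.905e-01  1.538e-01  1.690e+02]
[0.000e+00 5.835e-01 5.912e-01 1.503e-01 1.700e+02]
[2.000e-02 5.842e-01 5.919e-01 1.468e-01 1.710e+02]
[4.000e-02 5.850e-01 6.114e-01 1.436e-01 2.560e+02]
[6.000e-02 5.854e-01 6.115e-01 1.404e-01 2.500e+02]
[8.000e-02 5.856e-01 5.939e-01 1.361e-01 2.040e+02]
[ 0.1     0.5864  0.5941  0.1338 11.    ]
plate 7173 [[0.5559, -0.1059, 0.0071], [0.5814, 0.0308, 0.0091], [0.6306, 0.1258, 0.0112]]
offset [54.9  0.5 -2.6] roll -0.0056 pos [ 0.5764 -0.0699  0.3024] F [-0.77  0.53 -2.17] t 4.88 yaw y -2.12 tilt [ 1.e-04 -4.e-04 -1.e+00] g 0.152
```

View pics/w3.png

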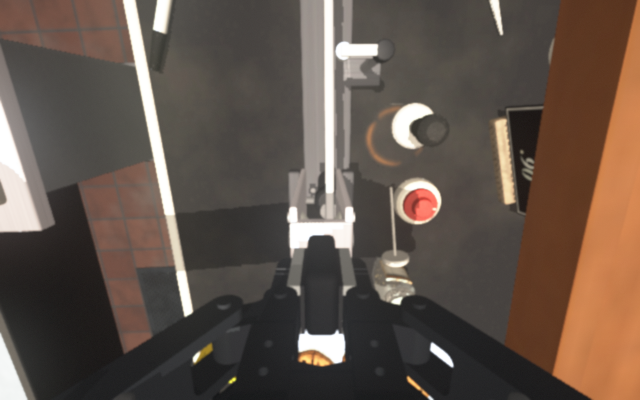

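Run:
```python
from h import *
z=np.load("w3.npz"); p=(z['f'],z['cx'],z['cy'],z['R'],z['t']); X=cloud(p,z['D']).reshape(-1,3)
o=monitor.get_obs(); R=Rn.from_quat(o['ee_rot']).as_matrix(); T=(X-o['position'])@R  # tool coords
for nm,lo,hi in(("bridge",.004,.016),("cheeks/feet",.08,.125)):
    m=(T[:,2]>lo)&(T[:,2]<hi)&(abs(T[:,1])<.035)&(T[:,0]>-.0)&(T[:,0]<.045); q=T[m]
    print(nm,len(q)); 
    for x in np.arange(.0,.045,.005):
        s=q[abs(q[:,0]-x)<.0025]
        if len(s)>3: print(round(x,3),len(s),(1000*np.array([s[:,1].min(),s[:,1].max(),np.median(s[:,2])])).round(1))
# gate pin
m=(X[:,2]>.125)&(X[:,2]<.16)&(X[:,0]>.598)&(X[:,0]<.66)&(X[:,1]>0)&(X[:,1]<.12); q=X[m]; print("gate",len(q),q.min(0).round(4),q.max(0).round(4),np.median(q,0).round(4))
go(.5868,-.015,.305,np.radians(-1.72))
```

```text
bridge 1729
0.0 17 [-15.   17.2  10.9]
0.005 180 [-15.   17.7  10.5]
0.01 354 [-15.4  17.6  10.5]
0.015 640 [-15.3  17.4  10.4]
0.02 403 [-16.   17.4  12.4]
0.025 135 [-15.1  17.3  12.9]
cheeks/feet 804
0.0 27 [-25.2  27.3 105.1]
0.005 80 [-25.1  27.3 104.6]
0.01 109 [-24.9  27.2 104.3]
0.015 134 [-24.8  26.9 104.3]
0.02 155 [-25.5  26.8 104.3]
0.025 299 [-25.3  26.7 104.9]
gate 935 [0.5983 0.0409 0.1281] [0.6451 0.0587 0.1494] [0.625  0.0493 0.1468]
offset [55.2  8.3 -2.6] roll -0.007 pos [ 0.5764 -0.0699  0.3024] F [-0.77  0.53 -2.17] t 4.88 yaw y -2.12 tilt [ 1.e-04 -4.e-04 -1.e+00] g 0.152
```

Emit:
send_rows(offset=[[15,3,0],[35,6,0],[54,7.2,0],[54,7.2,0],[54,7.2,0]], roll=[-0.007,-0.007,-0.007,-0.007,-0.007])

```text
clock: 5.3
position: [0.5857, -0.0132, 0.3024]
ee_rot: [0.716, 0.698, 0.0, -0.0]
ft_force: [-0.0, -0.4, -3.3]
grip_width: 0.152
```

Emit:
send_rows(offset=[[0,0,8],[0,0,16],[0,0,24],[0,0,24],[0,0,24]], roll=[0,0,0,0,0])

```text
clock: 5.72
position: [0.5852, -0.0154, 0.2774]
ee_rot: [0.717, 0.697, -0.001, -0.001]
ft_force: [0.3, 0.6, -2.7]
grip_width: 0.155
```

```bash
python3 bar.py w4
python3 - <<'E'
from h import *
z=np.load("w4.npz"); p=(z['f'],z['cx'],z['cy'],z['R'],z['t']); X=cloud(p,z['D']).reshape(-1,3)
o=monitor.get_obs(); R=Rn.from_quat(o['ee_rot']).as_matrix(); T=(X-o['position'])@R
for x in np.arange(.01,.16,.01):
    s=T[(abs(T[:,0]-x)<.003)&(abs(T[:,1])<.04)]; 
    b=s[(s[:,2]>.105)&(s[:,2]<.16)&(abs(s[:,1])<.012)]; h=s[(s[:,2]>.004)&(s[:,2]<.016)]
    print(round(x,2),[(len(k),(1000*(k[:,1].min()+k[:,1].max())/2).round(1)) for k in(b,h) if len(k)>4])
E
```

```text
[-0.04    0.5829  0.59    0.1565 32.    ]
[-2.000e-02  5.831e-01  5.906e-01  1.538e-01  1.660e+02]
[0.000e+00 5.837e-01 5.911e-01 1.501e-01 1.700e+02]
[2.000e-02 5.843e-01 5.917e-01 1.467e-01 1.710e+02]
[4.000e-02 5.849e-01 6.115e-01 1.437e-01 2.350e+02]
[6.000e-02 5.856e-01 6.115e-01 1.405e-01 2.650e+02]
[8.000e-02 5.862e-01 5.934e-01 1.362e-01 1.840e+02]
[1.000e-01 5.869e-01 5.939e-01 1.327e-01 1.800e+02]
[1.200e-01 5.875e-01 5.945e-01 1.294e-01 1.860e+02]
[1.400e-01 5.873e-01 5.949e-01 1.260e-01 1.500e+02]
plate 8336 [[0.558, -0.0813, 0.0071], [0.5851, 0.0765, 0.0091], [0.6303, 0.1738, 0.0111]]
offset [  0.   -6.6 -26.9] roll 0.0028 pos [ 0.5855 -0.0152  0.2781] F [-0.41 -0.15 -2.78] t 5.77 yaw y -1.64 tilt [-4.e-04 -1.e-04 -1.e+00] g 0.156
0.01 [(67, np.float64(-3.5)), (451, np.float64(0.8))]
0.02 [(68, np.float64(1.5)), (460, np.float64(0.8))]
0.03 [(63, np.float64(1.5))]
0.04 [(62, np.float64(1.5))]
0.05 [(63, np.float64(1.5))]
0.06 [(71, np.float64(4.9))]
0.07 [(107, np.float64(4.9))]
0.08 [(62, np.float64(1.6))]
0.09 [(71, np.float64(1.6))]
0.1 [(62, np.float64(1.6))]
0.11 [(69, np.float64(1.6))]
0.12 [(72, np.float64(1.6))]
0.13 [(71, np.float64(1.6))]
0.14 [(72, np.float64(1.6))]
0.15 [(80, np.float64(1.2))]
```

View pics/w4.png

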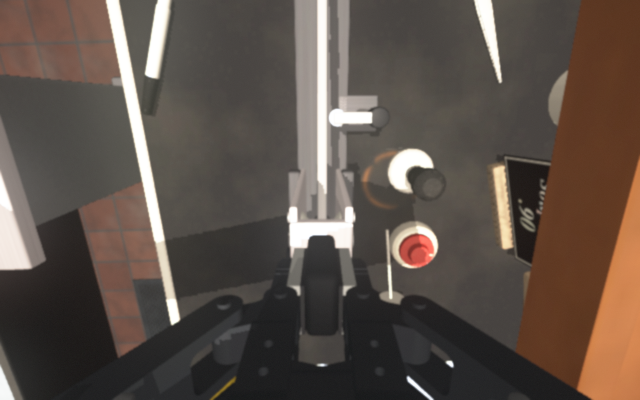

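The bar at column 322 runs centrally into the hanger's gap (0.7 mm off, parallel), and the gate ahead is at (350,117). Lowering.

Emit:
send_rows(offset=[[0,0.7,10],[0,0.7,21],[0,0.7,32],[0,0.7,43],[0,0.7,53]], roll=[0,0,0,0,0])

```text
clock: 6.18
position: [0.5859, -0.0149, 0.2235]
ee_rot: [0.717, 0.697, -0.0, -0.0]
ft_force: [-0.7, 0.3, -3.4]
grip_width: 0.152
```

Emit:
send_rows(offset=[[0,0,3],[0,0,6],[0,0,9],[0,0,11],[0,0,13]], roll=[0,0,0,0,0])

```text
clock: 6.6
position: [0.5866, -0.0148, 0.2125]
ee_rot: [0.717, 0.697, 0.0, 0.0]
ft_force: [-0.9, -0.6, -2.8]
grip_width: 0.154
```

Emit:
send_rows(offset=[[0,0,1],[0,0,2],[0,0,3],[0,0,4],[0,0,4]], roll=[0,0,0,0,0])

```text
clock: 7.02
position: [0.5863, -0.0149, 0.2082]
ee_rot: [0.717, 0.697, -0.0, 0.0]
ft_force: [0.1, -0.4, -3.4]
grip_width: 0.154
```

Emit:
send_rows(offset=[[0,0,0.8],[0,0,1.6],[0,0,2.4],[0,0,3.2],[0,0,3.2]], roll=[0,0,0,0,0])

```text
clock: 7.43
position: [0.5863, -0.0149, 0.2049]
ee_rot: [0.717, 0.697, -0.0, -0.0]
ft_force: [0.1, -1.0, -3.0]
grip_width: 0.156
```

Emit:
send_rows(offset=[[0,0,0.5],[0,0,1],[0,0,1],[0,0,1],[0,0,1]], roll=[0,0,0,0,0])

```text
clock: 7.85
position: [0.5864, -0.0148, 0.2042]
ee_rot: [0.717, 0.697, 0.0, 0.0]
ft_force: [-0.2, 0.3, -4.2]
grip_width: 0.155
```

Emit:
send_rows(offset=[[0,0,0.5],[0,0,1],[0,0,1],[0,0,1],[0,0,1]], roll=[0,0,0,0,0])

```text
clock: 8.27
position: [0.5864, -0.0149, 0.2031]
ee_rot: [0.717, 0.697, -0.0, 0.0]
ft_force: [-0.4, 0.5, -3.5]
grip_width: 0.151
```

Emit:
send_rows(offset=[[0,0,0.5],[0,0,1],[0,0,1],[0,0,1],[0,0,1]], roll=[0,0,0,0,0])

```text
clock: 8.68
position: [0.5864, -0.0149, 0.2021]
ee_rot: [0.717, 0.697, -0.0, 0.0]
ft_force: [0.3, -0.9, -4.0]
grip_width: 0.152
```

Emit:
send_rows(offset=[[0,0,0.5],[0,0,1],[0,0,1],[0,0,1],[0,0,1]], roll=[0,0,0,0,0])

```text
clock: 9.1
position: [0.5865, -0.0146, 0.2015]
ee_rot: [0.717, 0.697, 0.0, 0.0]
ft_force: [-1.4, 0.7, 3.4]
grip_width: 0.153
```

Emit:
send_rows(offset=[[0,0,0.5],[0,0,1],[0,0,1],[0,0,1],[0,0,1]], roll=[0,0,0,0,0])

```text
clock: 9.52
position: [0.5866, -0.0143, 0.2013]
ee_rot: [0.717, 0.697, 0.001, 0.0]
ft_force: [-4.3, 2.0, 7.8]
grip_width: 0.153
```

Contact felt at TCP z of about 0.2015, implying a bar top of about 0.1525, which agrees with the cameras. I'll ease off the press and the side load.

Emit:
send_rows(offset=[[0,-0.4,-0.5],[0,-0.7,-0.9],[0,-0.7,-0.9],[0,-0.7,-0.9],[0,-0.7,-0.9]], roll=[0,0,0,0,0])

```text
clock: 9.93
position: [0.5862, -0.0148, 0.2015]
ee_rot: [0.717, 0.697, 0.001, 0.001]
ft_force: [1.4, 1.3, 5.0]
grip_width: 0.154
```

```bash
python3 -c "
from h import *
go(.5864,-.0146,.2015,np.radians(-1.72))
o=monitor.get_obs();print(o['torque'],o['joint_pos'])
"
```

```text
offset [ 0.2  0.2 -0. ] roll 0.002 pos [ 0.5862 -0.0148  0.2015] F [1.41 1.25 5.04] t 9.93 yaw y -1.6 tilt [ 1.5e-03  1.0e-04 -1.0e+00] g 0.154
[ 0.417237   -0.52682093 -0.06490984] [ 0.42999969  0.32128873 -0.58938747  1.58479044  0.18388577  1.28991021
 -0.21460988]
```

Emit:
send_rows(offset=[[3,0,0.1],[7,0,0.7],[12,0,1.6],[17,0,2.5],[20,0,3.0]], roll=[0,0,0,0,0])

```text
clock: 10.35
position: [0.5863, 0.0063, 0.1978]
ee_rot: [0.717, 0.697, 0.0, -0.0]
ft_force: [3.9, 0.4, 3.1]
grip_width: 0.153
```

Emit:
send_rows(offset=[[4,0,0.7],[8,0,1.4],[12,0,2.1],[16,0,2.8],[20,0,3.5]], roll=[0,0,0,0,0])

```text
clock: 10.77
position: [0.5869, 0.025, 0.1945]
ee_rot: [0.717, 0.697, -0.0, 0.0]
ft_force: [3.5, -0.8, 3.5]
grip_width: 0.15
```

Emit:
send_rows(offset=[[4,0.3,0.7],[8,0.3,1.4],[12,0.3,2.1],[16,0.3,2.8],[20,0.3,3.5]], roll=[0,0,0,0,0])

```text
clock: 11.18
position: [0.5875, 0.0456, 0.1909]
ee_rot: [0.717, 0.697, -0.0, -0.0]
ft_force: [1.6, -0.4, 4.0]
grip_width: 0.155
```

Emit:
send_rows(offset=[[4,0,0.7],[8,0,1.4],[12,0,2.1],[16,0,2.8],[20,0,3.5]], roll=[0,0,0,0,0])

```text
clock: 11.6
position: [0.588, 0.0658, 0.1873]
ee_rot: [0.717, 0.697, -0.0, -0.0]
ft_force: [0.7, 0.6, 3.6]
grip_width: 0.154
```

Emit:
send_rows(offset=[[4,0,0.7],[8,0,1.4],[12,0,2.1],[16,0,2.8],[20,0,3.5]], roll=[0,0,0,0,0])

```text
clock: 12.02
position: [0.5886, 0.0855, 0.1838]
ee_rot: [0.717, 0.697, -0.0, -0.0]
ft_force: [0.3, 1.1, 3.4]
grip_width: 0.154
```

Emit:
send_rows(offset=[[4,0,0.7],[8,0,1.4],[12,0,2.1],[16,0,2.8],[20,0,3.5]], roll=[0,0,0,0,0])

```text
clock: 12.43
position: [0.5892, 0.1055, 0.1803]
ee_rot: [0.717, 0.697, -0.0, -0.0]
ft_force: [-0.6, -0.3, 3.8]
grip_width: 0.154
```

Emit:
send_rows(offset=[[6,0,1.0],[12,0,2.1],[18,0,3.1],[24,0,4.1],[28,0,4.7]], roll=[0,0,0,0,0])

```text
clock: 12.85
position: [0.59, 0.1341, 0.1754]
ee_rot: [0.717, 0.697, -0.0, -0.0]
ft_force: [0.5, 0.8, -0.2]
grip_width: 0.158
```

Run:
```python
from h import *
a=eyes.camera("side")[0]; b=eyes.camera("scene")[0]
s=cv2.resize(a[150:260,290:380],(490,600),interpolation=cv2.INTER_CUBIC); cv2.imwrite("pics/g1.png",s); cv2.imwrite("pics/scene_g1.png",b)
go(.5895,.14,.174)
```

```text
offset [ 5.8 -0.6  1.3] roll 0 pos [0.5899 0.1342 0.1753] F [-0.03 -0.03 -0.79] t 12.95 yaw y -1.53 tilt [-3.e-04  4.e-04 -1.e+00] g 0.154
```

View pics/g1.png

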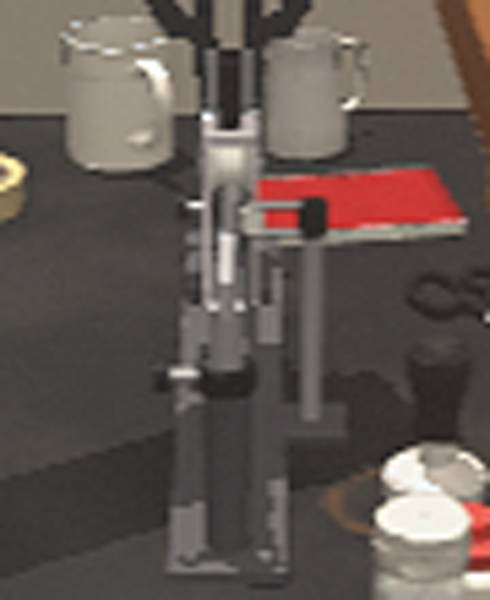

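The gate arm, at crop (275,208), is square to the bar again, so it is shut behind the hanger. The wheel still bears lightly at stand y of about +30. Letting go.

Emit:
send_rows(offset=[[0,0,0],[0,0,0],[0,0,0],[0,0,0],[0,0,0]], roll=[0,0,0,0,0], jaw=0.6)

```text
clock: 13.37
position: [0.5901, 0.1328, 0.1758]
ee_rot: [0.717, 0.697, -0.0, 0.0]
ft_force: [0.4, 0.2, -0.0]
grip_width: 0.601
```

Emit:
send_rows(offset=[[0,0,0],[0,0,-5],[0,0,-20],[0,0,-40],[0,0,-65]], roll=[0,0,0,0,0])

```text
clock: 13.78
position: [0.5894, 0.1328, 0.2408]
ee_rot: [0.717, 0.697, -0.001, -0.001]
ft_force: [1.5, -0.9, 0.4]
grip_width: 0.598
```

Emit:
send_rows(offset=[[0,0,-35],[0,0,-70],[-30,0,-75],[-60,0,-75],[-90,0,-75]], roll=[0,0,0,0,0])

```text
clock: 14.2
position: [0.5877, 0.0426, 0.3172]
ee_rot: [0.716, 0.698, 0.001, 0.001]
ft_force: [0.7, -0.3, -1.0]
grip_width: 0.598
```

```bash
cat > chk.py <<'E'
from h import *
import sys
go(0.59,.13,.3)
for n in("wrist","side","scene"):
    p=P(n); I,D=eyes.camera(n); C=cloud(p,D)
    m=(abs(C[...,0]-.592)<.02)&(C[...,1]>.08)&(C[...,1]<.24)&(C[...,2]>.14)&(C[...,2]<.21)
    q=C[m]; print(n,len(q),*( (np.percentile(q,[3,97],axis=0).round(4).tolist(),) if len(q)>5 else ()))
    if n=="wrist": cv2.imwrite(f"pics/{sys.argv[1]}.png",I)
    cv2.imwrite(f"pics/{n}_{sys.argv[1]}.png",I)
E
python3 chk.py e1
```

```text
offset [87.4 -0.1 17.3] roll 0 pos [0.5877 0.0426 0.3172] F [ 0.69 -0.33 -1.  ] t 14.2 yaw y -1.52 tilt [ 2.1e-03  1.0e-04 -1.0e+00] g 0.598
wrist 0
side 76 [[0.5746, 0.2216, 0.1405], [0.605, 0.238, 0.1891]]
scene 42 [[0.5725, 0.223, 0.1405], [0.6012, 0.2397, 0.1863]]
```

View pics/e1.png

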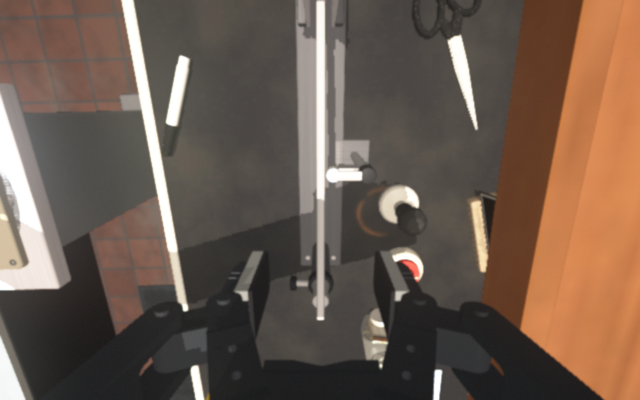

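The gate is shut, with its arm square at (345,174), and the hanger has rolled on. I'll wait while moving the tool up for a view of the low end.

Emit:
send_rows(offset=[[20,0,-15],[45,0,-30],[70,0,-45],[95,0,-55],[120,0,-60]], roll=[0,0,0,0,0])

```text
clock: 14.77
position: [0.5907, 0.1656, 0.3779]
ee_rot: [0.717, 0.698, 0.001, 0.0]
ft_force: [-0.5, 0.4, 0.2]
grip_width: 0.6
```

Emit:
send_rows(offset=[[0,0,0],[0,0,0],[0,0,0],[0,0,0],[0,0,0]], roll=[0,0,0,0,0])

```text
clock: 15.18
position: [0.5911, 0.162, 0.3756]
ee_rot: [0.717, 0.697, -0.0, 0.0]
ft_force: [-0.8, -0.6, 0.5]
grip_width: 0.603
```

Emit:
send_rows(offset=[[0,0,0],[0,0,0],[0,0,0],[0,0,0],[0,0,0]], roll=[0,0,0,0,0])

```text
clock: 15.6
position: [0.5909, 0.163, 0.3758]
ee_rot: [0.717, 0.697, -0.0, 0.0]
ft_force: [-0.5, 0.1, -0.3]
grip_width: 0.602
```

```bash
sed -i 's/C\[...,1\]<.24/C[...,1]<.275/' chk.py; python3 chk.py e2
```

```text
offset [-33.   -0.   75.8] roll 0 pos [0.5909 0.163  0.3758] F [-0.49  0.15 -0.28] t 15.6 yaw y -1.61 tilt [ 1.e-04 -1.e-04 -1.e+00] g 0.602
wrist 1129 [[0.5786, 0.2351, 0.1412], [0.6102, 0.2731, 0.1881]]
side 87 [[0.5748, 0.2348, 0.1407], [0.6064, 0.268, 0.1864]]
scene 179 [[0.5746, 0.2386, 0.1407], [0.5954, 0.2716, 0.1862]]
```

Emit:
send_rows(offset=[[0,0,0],[0,0,0],[0,0,0],[0,0,0],[0,0,0]], roll=[0,0,0,0,0])

```text
clock: 16.17
position: [0.5909, 0.1631, 0.3758]
ee_rot: [0.717, 0.697, 0.0, 0.0]
ft_force: [-0.0, -0.6, 0.5]
grip_width: 0.597
```

Emit:
send_rows(offset=[[0,0,0],[0,0,0],[0,0,0],[0,0,0],[0,0,0]], roll=[0,0,0,0,0])

```text
clock: 16.58
position: [0.5909, 0.1631, 0.3758]
ee_rot: [0.717, 0.697, -0.0, 0.0]
ft_force: [-0.4, 0.2, 0.0]
grip_width: 0.602
```

```bash
python3 chk.py e3
python3 - <<'E'
import cv2,numpy as np
a,b=cv2.imread("pics/wrist_e2.png"),cv2.imread("pics/wrist_e3.png"); print("moved px",(np.abs(a.astype(int)-b).max(-1)>40).sum())
c=cv2.imread("pics/scene_e3.png")[150:285,150:420]
cv2.imwrite("pics/fin.png",np.hstack([cv2.resize(b,(400,250)),cv2.resize(c,(400,250))]) )
E
```

```text
offset [-33.1   0.   75.8] roll 0 pos [0.5909 0.1631 0.3758] F [-0.43  0.18  0.05] t 16.58 yaw y -1.6 tilt [ 0.e+00 -1.e-04 -1.e+00] g 0.602
wrist 1123 [[0.5786, 0.2349, 0.1413], [0.6101, 0.2727, 0.188]]
side 86 [[0.5747, 0.2345, 0.1404], [0.6049, 0.268, 0.1867]]
scene 177 [[0.5751, 0.2377, 0.1407], [0.5964, 0.2717, 0.1863]]
moved px 140
```

View pics/fin.png

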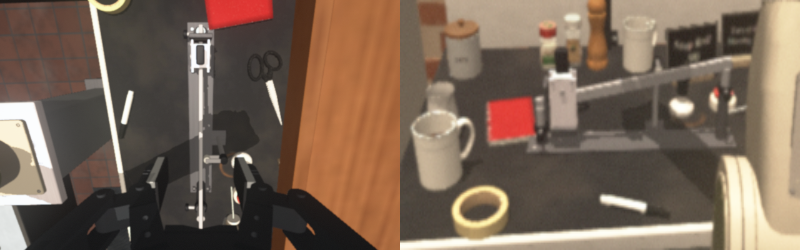

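The left half of the picture shows the hanger at the low end, at (200,52), against the stop, with the gate arm square at (210,159). The right half shows it hanging upright at (563,95). Its centre is at y of about 0.254, as predicted. One more short wait, then hand in.

Emit:
send_rows(offset=[[0,0,0],[0,0,0],[0,0,0],[0,0,0],[0,0,0]], roll=[0,0,0,0,0])

```text
clock: 17.15
position: [0.5909, 0.1631, 0.3758]
ee_rot: [0.717, 0.697, -0.0, 0.0]
ft_force: [-0.4, 1.1, 0.0]
grip_width: 0.598
```

Emit:
send_rows(offset=[[0,0,0],[0,0,0],[0,0,0],[0,0,0],[0,0,0]], roll=[0,0,0,0,0])

```text
clock: 17.57
position: [0.5909, 0.1631, 0.3758]
ee_rot: [0.717, 0.697, -0.0, 0.0]
ft_force: [0.2, -0.4, 0.4]
grip_width: 0.6
```

Emit:
send_rows(offset=[[0,0,0],[0,0,0],[0,0,0],[0,0,0],[0,0,0]], roll=[0,0,0,0,0])

```text
clock: 17.98
position: [0.5909, 0.1631, 0.3758]
ee_rot: [0.717, 0.697, 0.0, 0.0]
ft_force: [-0.3, 0.2, -0.3]
grip_width: 0.602
```

```bash
python3 chk.py e4; python3 -c "
from workcell import manip; print(manip.hand_in())"
```

```text
offset [-33.1  -0.   75.8] roll 0 pos [0.5909 0.1631 0.3758] F [-0.29  0.19 -0.33] t 17.98 yaw y -1.6 tilt [ 1.e-04 -0.e+00 -1.e+00] g 0.602
wrist 1134 [[0.5786, 0.2344, 0.1411], [0.6101, 0.2731, 0.188]]
side 87 [[0.5748, 0.2322, 0.1406], [0.606, 0.2679, 0.1864]]
scene 177 [[0.5757, 0.2402, 0.1405], [0.5959, 0.2718, 0.1861]]
the job is handed in; nothing more can be done
None
```

The job is done and handed in at about 18 s; the hand-in reported no verdict. I took the silver hanger by its black tab and lowered it over the high end of the rail until I felt the wheel bear on the bar. That contact put the bar's top at about 152 mm, which agrees with the cameras. I then pushed it downhill through the gate with a light press and let go at about stand y = +29 mm. It rolled to the stop by itself.

**Last checks:**
- **Hanger:** its centre stayed at about world y = 0.254 m in wrist views 1 s and 1.4 s apart. That matches the expected rest point 28 mm uphill of the stop face. The side and scene views scattered by 2–3 mm on a few edge points; I took that as depth noise.
- **Gate:** its arm was square to the bar again in pictures before and after I let go.
- **Forces:** the wrist briefly read 8 N upward at first contact (about 11 N on the wheel). I eased off, and it stayed at about 5 N or less during the push.
- **Other things:** the gripper was empty and clear at hand-in. The yellow look-alike and the other things on the worktop were not touched.

No check failed.

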